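# Sweep out the broken clip and press the new label holder over the reagent shelf's lip

### The job

The label holder in front of the squat jar on the reagent shelf has snapped: with the brush, sweep its three broken pieces along behind the shelf's lip and off the shelf's near end into the white catch tray, then set the brush down on the bench. Take the new label holder, push it down astride the lip, card to the front and centred in front of the jar, until it is fully home, and press it down firmly (about a kilogram's push) so that its sticky pad takes: finish while still holding it pressed there. Do not touch the pieces with the gripper, and leave the jar, the other vessels and the things on the bench where they stand.

Things in the scene. Friction and masses are not known exactly. Their poses are not given: they have to be found in the camera images.
- shelf: grey reagent shelf, fixed. Origin on the bench straight below the lip's mid plane; x runs along the lip away from the robot, y from the lip back across the board, z up. Board top 75 mm above the bench, x from -130 to +270 mm, y from 2 to 162 mm; its near end (x = -130) is open. Jar, bottle and flask stand at its back; the strip y = 2 to 65 mm in front of them holds only the pieces
- lip_mid (a point): on the top edge of the shelf's lip, above the shelf's origin, axes as the shelf's. The lip is an upright aluminium strip along the whole front edge of the board, 4 mm thick (y from -2 to +2 mm), its top 105 mm above the bench and 30 mm above the board
- tray: white open catch tray, fixed on the bench below the shelf's near end: 120 mm (x) by 150 mm (y), 40 mm high, walls 4 mm. Origin under its centre, axes as the shelf's; its far edge reaches a little under the board's end
- piece1_mid (a point): broken piece of the old grey clip, about 20 x 13 x 15 mm, lying behind the lip in front of the jar; the point is its middle, 6 mm above what it lies on
- piece2_mid (a point): second broken piece, about 16 x 14 x 13 mm, also behind the lip; the point is its middle
- piece3_mid (a point): third broken piece, about 24 x 12 x 13 mm, also behind the lip; the point is its middle
- brush_grip (a point): bench brush standing on its stiff bristles; the point is in the handle, 46 mm above the bristle ends, where to grip. x points along the handle to the bristles, z up. Handle level, 18 mm wide (y), 14 mm high, reaching 83 mm behind this point. Head centred 62 mm ahead of it: bristles 50 mm (x) by 22 mm (y), 38 mm deep, under a block 54 x 26 x 16 mm. 110 g, mostly in the head
- holder_mid (a point): new grey label holder, a saddle clip standing on its two legs; the point is the centre of its bridge, 34 mm above the leg ends. Bridge 70 (x) by 14 (y) by 14 mm (z); a 27 mm leg with flared foot hangs from each long side, the 8 mm slot between them goes over the lip. White card on its front (-y), which must face the shelf's -y. 45 g
- holder_seat (a point): middle of the underside of the holder's bridge, 7 mm below holder_mid; it rests on the lip's top when the holder is home (leg ends then 3 mm above the board); axes as the holder's
- holder_card (a point): middle of the holder's card, 8 mm in front (-y) of the holder's mid plane, 24 mm above the leg ends
- jar_mid (a point): squat amber jar with a white lid, 72 mm across, 85 mm high, on the shelf, the widest and lowest of the three vessels there; the point is its centre half-way up; axes as the shelf's. The holder belongs on the lip in front of it: same place along the lip
- tall_bottle: tall narrow amber bottle on the shelf, 52 mm across, 150 mm high; origin under its centre; leave alone
- flask: glass conical flask on the shelf, 62 mm across, 103 mm high; origin under its centre; leave alone
- beaker: glass beaker on the bench, 68 mm across, 85 mm high; leave alone
- steel_cup: small steel cup on the bench, 42 mm across, 45 mm high; leave alone
- small_bottle: small white bottle on the bench, 42 mm across, 75 mm high; leave alone
- weight_box: wooden weight box on the bench, 85 x 50 x 28 mm; leave alone
- pump_filler: blue pipette filler lying on the bench, 138 x 20 x 14 mm; leave alone
Not all that is in view belongs to the job. What is shaped like the part that bears holder_mid but purple is not meant. Leave any blue look-alike of the part that bears jar_mid alone.

How it is judged:
By the outcome, as a careful person would: the job done as asked, in the order asked, and still so for the second after the job is handed in, while the arm keeps its last pose, push and grip.
It also fails if it takes over 70 s, if anything falls off the work surface, if the arm or the gripper's body presses on something with over 40 N, if the wrist force passes 120 N, or if a joint passes its speed limit or range.

### The arm

A 7-joint arm with a two-finger parallel gripper is mounted at the origin on the work surface. World frame = base frame: x ahead of the robot, y to its left, z up, the work surface at z = 0. Lengths are in m, angles in rad, forces in N, time in s.
With the tool pointing down it reaches from about 0.425 to 0.925 m from the base axis. Payload 6.8 kg.
Tool frame: the origin (TCP) lies at the very end of the fingers, on their centre line; the grasp point (between the pads) lies 19 mm behind it; z points along the fingers, y is the line along which they close (so a half turn about z gives the same grasp; the last joint's range is limited). The gripper opens to 85 mm and grips with 20 to 120 N. Pads are 22 mm wide; open, the fingers measure 114 mm over their backs; the gripper's body (76 mm by 85 mm) begins 54 mm behind the grasp point. The pads swing forward as they close: fully open they stand 13 mm farther back than shut.
Start: joints at [-1.417, 0.477, 0.022, 1.555, -0.011, 1.109, -0.083], TCP at [0.175, 0.652, 0.231] pointing down, gripper open.
Joint ranges: [-2.96, 2.96], [-0.34, 2.1], [-1.41, 1.46], [0.24, 2.44], [-1.37, 4.51], [0.17, 1.92], [-2.96, 2.96]. Speed limits (rad/s): [2.39, 2.39, 3.14, 3.14, 3.14, 3.14, 3.14].

### API

Orientations are given as a rotation vector (axis times angle).
In Python, from bench import monitor, optics, r gives the robot as it stands.
- The arm moves only by the shell command python3 -m crank 'ROWS' [OPENING] [FORCE]. ROWS is JSON, a list of rows, each a list of 2 entries, a list of its own where there are three numbers: the shift along the tool's x, y, z in cm, then the turn, a rotation vector about the tool's x, y, z in rad. A call has 1 to 5 rows; each row shifts and turns the commanded pose from where the row before left it, along the tool's axes as they then stand; what a row does not reach is not made up. A row lasts 1/10 s, in which the tool goes at most 50 mm and 8.59 degrees, less where a joint would pass 70% of its speed; a pose out of reach is approached as far as the arm can. A call is refused whole if a number of a shift passes 5 or a number of a turn 0.15, either way. A call with a gripper value outside its range is refused whole. OPENING is the finger opening in cm, from 0 to 8.54, set as the call begins (- or left out, the last holds). The fingers move at their own pace and stop on an object; FORCE is the grip in N (left out, the last holds). Time passes only in rows, so rows that do not move let the fingers close. It gives the time, the measured TCP pose, the force, the opening and the grip force at its end, in the units of the state.
- monitor.get_obs(): the state, without advancing time (a new reading comes with each control period).
- optics.grab_frame(name): name is "scene" or "top"; returns (picture, depth): 420x560x3 uint8, red, green, blue; 420x560 float32, m along the optical axis (not along the pixel's ray), 0 where there is no reading.
- optics.camera_model(name): a dict with "vertical_fov" (degrees; the focal length in pixels is half the picture's height over the tangent of half this angle, whatever the lens; pixels are square), "cx", "cy" (the principal point, pixels), "D" ([k1, k2, p1, p2, k3] as OpenCV has them; the pictures are not rectified), "R" (3x3) and "t" (3): a world point X has camera coordinates R X + t. Camera axes: x right, y down, z forward; pixel columns grow to the right and rows downward; lengths in m; the calibration is good to about 2 mm. A picture is of the moment at which its call begins. camera_model takes no time and is no camera call.
- r.hand_in(): hands the job in; it is judged then, once.
The state is a dict: "clock": time; "joints": joint angles; "qvel": joint speeds; "tau": joint torques, N m; "tcp_pos": TCP position; "orientation": TCP orientation; "contact_force": force on the tool from outside, world axes, zero at the start; "moment": the same for the moment, N m; "grip_width": finger opening in m; "gripper_force": force on a finger pad.
Only numpy, scipy, OpenCV 4.12 (cv2) and the standard library are available. Lean on these libraries where they do the work, as an engineer would, in place of code of your own. Each camera call takes 0.05 s, during which the arm holds its last target. There are 200 camera calls.

## Working session

There is one attempt and no reset: what is moved stays moved. The work goes in short steps, Python scripts to look and compute and a shell command to move; the robot and the scene stay as the last step left them, time stands still between calls to the robot, and variables do not carry over. Pictures are saved under pics/ and viewed, at most 13 in all, crops included, and the job is handed in when it is done.

```bash
ls; mkdir -p pics; cat > h.py <<'E'
import numpy as np, cv2
from bench import monitor, optics, r
def cam(n):
    m=optics.camera_model(n); f=210/np.tan(np.radians(m["vertical_fov"])/2)
    K=np.array([[f,0,m["cx"]],[0,f,m["cy"]],[0,0,1]]); return K,np.array(m["D"],float),np.array(m["R"]),np.array(m["t"])
def grab(n):
    p,d=optics.grab_frame(n); np.savez(f"{n}.npz",p=p,d=d); return p,d
def ray(n,u,v):
    K,D,R,t=cam(n); q=cv2.undistortPoints(np.array([[[u,v]]],float),K,D)[0,0]
    return -R.T@t, R.T@np.array([q[0],q[1],1.])
def atz(n,u,v,z):
    o,d=ray(n,u,v); return o+d*(z-o[2])/d[2]
def atd(n,u,v):
    dep=np.load(f"{n}.npz")["d"][int(round(v)),int(round(u))]; o,d=ray(n,u,v); return o+d*dep
def cloud(n):
    K,D,R,t=cam(n); d=np.load(f"{n}.npz")["d"]
    v,u=np.mgrid[:420,:560]; q=cv2.undistortPoints(np.stack([u,v],-1).reshape(-1,1,2).astype(float),K,D).reshape(420,560,2)
    c=np.dstack([q*d[...,None],d]); return (c-t)@R
def proj(n,X):
    K,D,R,t=cam(n); return cv2.projectPoints(np.atleast_2d(X).astype(float),cv2.Rodrigues(R)[0],t,K,D)[0].reshape(-1,2)
def crop(n,name,u0,v0,u1,v1,s):
    p=np.load(f"{n}.npz")["p"][v0:v1,u0:u1]; cv2.imwrite(f"pics/{name}.png",cv2.resize(p[...,::-1],None,fx=s,fy=s,interpolation=cv2.INTER_CUBIC))
E
python3 - <<'E'
from h import *
ps=[grab(n)[0] for n in("scene","top")]
for n,p in zip(("scene","top"),ps): cv2.imwrite(f"pics/{n}0.png",cv2.resize(p[...,::-1],(784,588)))
for n in("scene","top"):print(n,cam(n)[2:],cam(n)[0][0,0])
s=monitor.get_obs();print(s)
E
```

```text
pics
scene (array([[ 0.32724656,  0.94476   ,  0.01839129],
       [ 0.57064456, -0.18207214, -0.80075871],
       [-0.75317626,  0.27254042, -0.59870464]]), array([-0.16244826, -0.22296963,  1.3649318 ])) 385.3578711132965
top (array([[-8.91511510e-04, -9.99942885e-01,  1.06504016e-02],
       [-9.91662670e-01, -4.88360424e-04, -1.28860044e-01],
       [ 1.28857885e-01, -1.06764859e-02, -9.91605596e-01]]), array([-0.01500805,  0.52927181,  1.02518432])) 405.54586475451896
{'clock': 0.1, 'joints': array([-1.41712507,  0.47770186,  0.0223717 ,  1.55631743, -0.01149433,
        1.10927158, -0.08312241]), 'qvel': array([ 1.61185428e-04, -2.91287764e-03,  7.53083026e-04, -1.97575376e-03,
        7.79042992e-05, -1.07364747e-03,  2.11613409e-03]), 'tau': array([ 3.90287867e-03, -5.97759318e+01,  1.61313716e+00, -2.81953597e+01,
        1.27716508e-02,  5.08256911e-03, -2.29933917e-06]), 'tcp_pos': array([0.17458104, 0.65150948, 0.23044878]), 'orientation': array([-4.10045917e-01, -3.11464203e+00,  2.46277260e-03]), 'contact_force': array([-0.95583944, -0.4270338 ,  0.50952503]), 'moment': array([ 0.00512803, -0.00324009,  0.02233736]), 'gripper_force': 0.0, 'grip_width': 0.08563598504631398}
```

View pics/scene0.png

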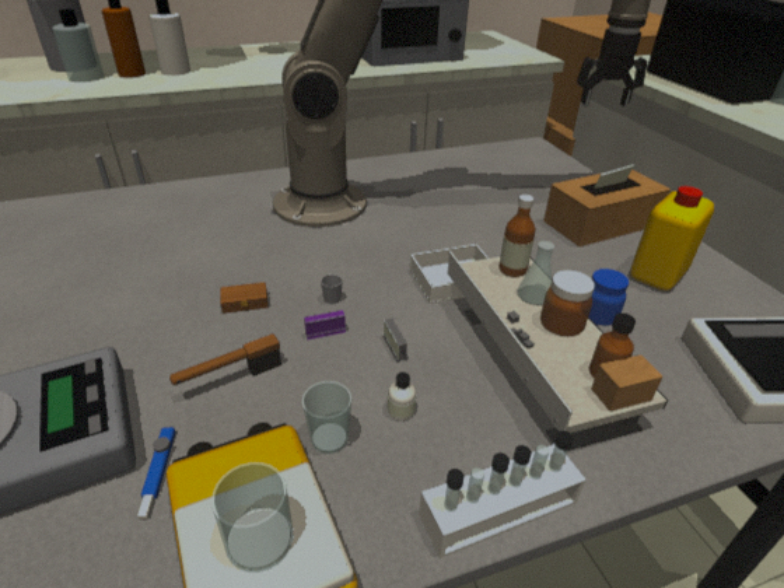

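View pics/top0.png

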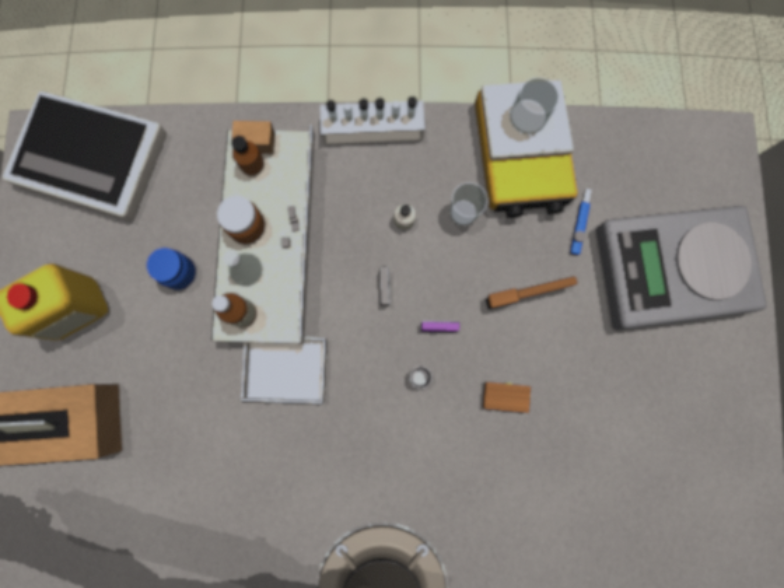

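The top view (784 px wide) shows the tools on the bench and the shelf at left:
- Shelf: lip at u≈310, near end at v≈343, tray at (285,370).
- Jar: white lid at (240,215). The blue look-alike is at (168,268), off the shelf.
- Pieces: (286,242), (294,213) and (296,226).
- Grey holder: (385,285). The purple decoy is at (440,327).
- Brush: head at (505,298), handle end at (575,282). The blue pen-like thing at (582,222) is the pump filler.

I'll check these with crops and the point cloud.

```bash
python3 - <<'E'
from h import *
a=np.load("top.npz")["p"][80:300,145:425,::-1]
cv2.imwrite("pics/c1.png",cv2.resize(a,None,fx=2.7,fy=2.7,interpolation=cv2.INTER_CUBIC))
for n in("top","scene"):
    C=cloud(n)
    def fit(name,box,z0,z1):
        m=(C[...,0]>box[0])&(C[...,0]<box[1])&(C[...,1]>box[2])&(C[...,1]<box[3])&(C[...,2]>z0)&(C[...,2]<z1)
        P=C[m]
        if len(P)<5: print(n,name,len(P)); return
        c,sz,ang=cv2.minAreaRect((P[:,:2]*1000).astype(np.float32)); print(n,name,len(P),"c",np.round(c,1),"sz",np.round(sz,1),"a",round(ang,1),"zmed/max",np.round(1000*np.percentile(P[:,2],[50,98]),1),"mean",np.round(P[:,:2].mean(0)*1000,1))
    g=lambda u,v,z: atz("top",u/1.4,v/1.4,z)
    h=g(385,287,.04);fit("holder",(h[0]-.06,h[0]+.06,h[1]-.03,h[1]+.03),.028,.06)
    p=g(440,327,.04);fit("purple",(p[0]-.03,p[0]+.03,p[1]-.05,p[1]+.05),.028,.06)
    b=g(535,291,.05);fit("brush",(b[0]-.05,b[0]+.05,b[1]-.09,b[1]+.1),.03,.07)
    b=g(555,286,.05);fit("handle",(b[0]-.03,b[0]+.03,b[1]-.05,b[1]+.05),.035,.07)
    b=g(503,298,.05);fit("head",(b[0]-.03,b[0]+.03,b[1]-.04,b[1]+.03),.03,.07)
    j=g(240,215,.16);fit("jar",(j[0]-.06,j[0]+.06,j[1]-.06,j[1]+.06),.15,.2)
    for q in [(286,242),(294,213),(296,226)]:
        k=g(*q,.083);print(q,k);
    l=g(308,240,.105);fit("lip",(l[0]-.2,l[0]+.3,l[1]-.03,l[1]+.03),.092,.12)
    fit("board",(l[0]-.25,l[0]+.3,l[1]-.03,l[1]+.2),.065,.085)
    t=g(285,370,.04);fit("tray",(t[0]-.09,t[0]+.07,t[1]-.11,t[1]+.11),.02,.06)
E
```

```text
top holder 163 c [562.6  -4.9] sz [13.1 71.3] a 90.0 zmed/max [41.1 44.9] mean [560.8  -4.9]
top purple 167 c [ 485.9 -108.5] sz [70.5 14.1] a 89.1 zmed/max [40.8 45.2] mean [ 486.  -108.2]
top brush 512 c [ 550.8 -280.9] sz [ 26.5 168.5] a 14.1 zmed/max [53.  57.5] mean [ 547.9 -272.2]
top handle 239 c [ 559.5 -317.6] sz [18.5 93. ] a 13.3 zmed/max [52.4 57.1] mean [ 559.  -318.1]
top head 247 c [ 538.3 -231.5] sz [26.5 66.5] a 13.7 zmed/max [53.7 57.6] mean [ 537.2 -228.1]
top jar 559 c [665.3 246.5] sz [61.5 60.3] a 44.7 zmed/max [160.6 163.8] mean [664.6 246.1]
(286, 242) [0.63354768 0.17303393 0.083     ]
(294, 213) [0.68773738 0.15986617 0.083     ]
(296, 226) [0.66330447 0.15559396 0.083     ]
top lip 363 c [673.2 137.9] sz [ 34.9 441.1] a 84.6 zmed/max [104.6 109.3] mean [646.9 136.1]
top board 6557 c [670.9 205.8] sz [192.7 437.3] a 87.6 zmed/max [75.7 81.7] mean [639.  205.9]
top tray 376 c [406.9 181.7] sz [150.9 118.6] a 88.6 zmed/max [39.1 44.4] mean [393.  184.2]
scene holder 183 c [564.7  -4.6] sz [72.9 16. ] a 0.8 zmed/max [39.3 41.6] mean [569.5  -6. ]
scene purple 2
[... 197 characters left out ...]
 388 c [ 562.4 -318.3] sz [19.9 95.4] a 13.9 zmed/max [50.5 53.7] mean [ 565.9 -319.8]
scene head 398 c [ 541.6 -231.9] sz [29.4 69. ] a 9.6 zmed/max [51.1 55. ] mean [ 546. -229.]
scene jar 484 c [668.1 247.6] sz [61.8 62.9] a 44.0 zmed/max [159.4 161.2] mean [672.4 243.8]
(286, 242) [0.63354768 0.17303393 0.083     ]
(294, 213) [0.68773738 0.15986617 0.083     ]
(296, 226) [0.66330447 0.15559396 0.083     ]
scene lip 695 c [675.7 135.1] sz [ 29.1 443.7] a 84.7 zmed/max [100.9 108.3] mean [695.1 133.9]
scene board 5189 c [656.2 217. ] sz [168.5 400.7] a 88.3 zmed/max [74.8 83.9] mean [699.4 193.9]
scene tray 544 c [409.5 181.5] sz [150.8 123.6] a 88.8 zmed/max [31.8 40.5] mean [391.2 163.4]
```

View pics/c1.png

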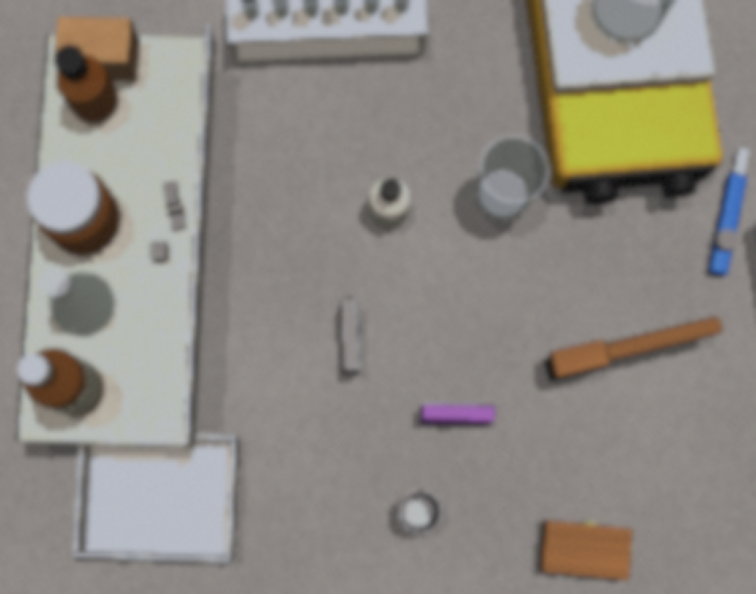

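```bash
python3 - <<'E'
from h import *
p=np.load("scene.npz")["p"][...,::-1]
a=cv2.resize(p[215:275,205:305],None,fx=7.8,fy=4.8*1.0,interpolation=cv2.INTER_CUBIC)
a=cv2.resize(p[220:265,255:315],(400,300),interpolation=cv2.INTER_CUBIC)
b=cv2.resize(p[215:260,355:415],(400,300),interpolation=cv2.INTER_CUBIC)
t=np.load("top.npz")["p"][...,::-1]
c=cv2.resize(t[185:221,251:299],(400,300),interpolation=cv2.INTER_CUBIC)
d=cv2.resize(t[140:185,185:245],(400,300),interpolation=cv2.INTER_CUBIC)
cv2.imwrite("pics/c2.png",np.vstack([np.hstack([a,b]),np.hstack([c,d])]))
for e in [(191.5,443),(211.5,38)]:
    print("lip end",atz("top",e[0]/2.7+145,e[1]/2.7+80,.105))
for nm,e in [("nearback",(22,441)),("farback",(52,38))]:
    print(nm,atz("top",e[0]/2.7+145,e[1]/2.7+80,.075))
# lip in cloud: per x bin
C=cloud("top");S=cloud("scene")
for x in np.arange(.46,.90,.04):
    o=[]
    for Q in(C,S):
        m=(abs(Q[...,0]-x)<.02)&(abs(Q[...,1]-.135)<.02)&(Q[...,2]>.098)&(Q[...,2]<.115); P=Q[m]
        o+= [round(1000*np.median(P[:,1]),1),len(P)] if len(P) else [0,0]
    print(round(x,2),o)
for nm,c in [("steel",(418,512)),("smallb",(390,200)),("beaker",(503,190))]: print(nm,atz("top",c[0]/2.7+145,c[1]/2.7+80,.02))
E
```

```text
lip end [0.4520465  0.13677047 0.105     ]
lip end [0.83537273 0.12638506 0.105     ]
nearback [0.45526366 0.2992641  0.075     ]
farback [0.85042933 0.28774883 0.075     ]
0.46 [np.float64(141.7), 25, np.float64(141.3), 16]
0.5 [np.float64(140.2), 33, np.float64(140.1), 29]
0.54 [np.float64(140.1), 32, np.float64(139.2), 30]
0.58 [np.float64(138.8), 31, np.float64(137.8), 35]
0.62 [np.float64(137.4), 31, np.float64(136.8), 39]
0.66 [np.float64(136.2), 31, np.float64(135.4), 39]
0.7 [np.float64(135.3), 30, np.float64(134.4), 47]
0.74 [np.float64(134.6), 32, np.float64(133.0), 55]
0.78 [np.float64(133.2), 30, np.float64(132.0), 61]
0.82 [np.float64(131.6), 23, np.float64(130.7), 66]
0.86 [np.float64(128.1), 9, np.float64(129.9), 27]
steel [ 0.39053013 -0.0710385   0.02      ]
smallb [ 0.70087183 -0.04534205  0.02      ]
beaker [ 0.7118152  -0.15935713  0.02      ]
```

View pics/c2.png

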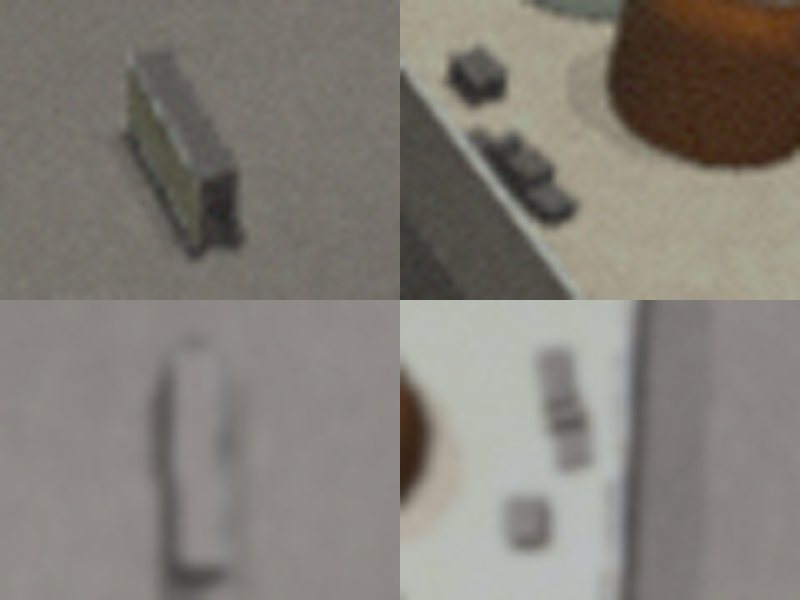

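The close crop confirms the choice. The grey holder's card faces the shelf's -y, so no half turn is needed. The three pieces lie behind the lip in front of the jar. Next I'll work out the approach to the brush.

```bash
cat >> h.py <<'E'
from scipy.spatial.transform import Rotation as Ro
def go(*wps):
    """wps: (x,y,z,yaw deg of tool x axis in world, tool down); prints turns and shifts (cm, tool axes)"""
    s=monitor.get_obs(); p=np.array(s["tcp_pos"]); R=Ro.from_rotvec(s["orientation"])
    print("t",round(s["clock"],2),"tcp",np.round(p*1000,1),"F",np.round(s["contact_force"],1),"w",round(s["grip_width"]*1000,1),"g",round(s["gripper_force"],1),"toolx yaw",np.round(np.degrees(np.arctan2(*R.as_matrix()[[1,0],0])),2),"tilt",np.round(R.as_matrix()[:2,2],4))
    for x,y,z,yaw in wps:
        c,q=np.cos(np.radians(yaw)),np.sin(np.radians(yaw))
        T=Ro.from_matrix(np.array([[c,q,0],[q,-c,0],[0,0,-1.]]))
        print("  shift in present axes cm",np.round(100*R.inv().apply(np.array([x,y,z])-p),2),"then turn",np.round((R.inv()*T).as_rotvec(),3))
        p=np.array([x,y,z]);R=T
E
python3 - <<'E'
from h import *
go((.55,.35,.30,-166+90),(.5525,-.2844,.30,-166+90),(.5525,-.2844,.027,-76))
go((.55,.35,.30,104),(.5525,-.2844,.30,104))
E
```

```text
t 0.1 tcp [174.6 651.5 230.4] F [-1.  -0.4  0.5] w 85.6 g 0.0 toolx yaw 165.0 tilt [-0.0003 -0.0015]
  shift in present axes cm [-44.07 -19.42  -6.92] then turn [-1.000e-03 -2.000e-03 -2.077e+00]
  shift in present axes cm [61.62 15.1   0.  ] then turn [0. 0. 0.]
  shift in present axes cm [ 0.   0.  27.3] then turn [0. 0. 0.]
t 0.1 tcp [174.6 651.5 230.4] F [-1.  -0.4  0.5] w 85.6 g 0.0 toolx yaw 165.0 tilt [-0.0003 -0.0015]
  shift in present axes cm [-44.07 -19.42  -6.92] then turn [-1.000e-03  1.000e-03  1.065e+00]
  shift in present axes cm [-61.62 -15.1    0.  ] then turn [0. 0. 0.]
```

```bash
python3 -m crank '[[[-3,-1.3,-2.3],[0,0,0]],[[-3,-1.3,-2.3],[0,0,0]],[[-3,-1.3,-2.3],[0,0,0]],[[-3,-1.3,0],[0,0,0]],[[-3,-1.3,0],[0,0,0]]]'
python3 -m crank '[[[-3,-1.3,0],[0,0,0]],[[-3,-1.3,0],[0,0,0]],[[-3,-1.3,0],[0,0,0]],[[-3,-1.3,0],[0,0,0]],[[-3,-1.3,0],[0,0,0]]]'
python3 -m crank '[[[-4,-1.8,0],[0,0,0]],[[-4,-1.8,0],[0,0,0]],[[-4,-1.8,0],[0,0,0]],[[0,0,0],[0,0,0.15]],[[0,0,0],[0,0,0.15]]]'
python3 -m crank '[[[0,0,0],[0,0,0.15]],[[0,0,0],[0,0,0.15]],[[0,0,0],[0,0,0.15]],[[0,0,0],[0,0,0.15]],[[0,0,0],[0,0,0.15]]]'
python3 - <<'E'
from h import *
go((.5525,-.2844,.30,104),(.5525,-.2844,.027,104))
E
```

```text
clock: 0.6
tcp_pos: [0.3038, 0.5496, 0.301]
orientation: [0.41, 3.114, 0.002]
contact_force: [1.0, -1.2, -0.0]
grip_width: 0.0859
gripper_force: 0.0
clock: 1.1
tcp_pos: [0.4316, 0.4476, 0.2999]
orientation: [-0.41, -3.114, 0.001]
contact_force: [0.6, -0.2, -0.2]
grip_width: 0.0852
gripper_force: 0.0
clock: 1.6
tcp_pos: [0.5342, 0.3633, 0.2997]
orientation: [-0.886, -3.014, 0.002]
contact_force: [-0.4, 1.1, 0.2]
grip_width: 0.0856
gripper_force: 0.0
clock: 2.1
tcp_pos: [0.5324, 0.3654, 0.2997]
orientation: [-1.923, -2.484, 0.002]
contact_force: [0.9, -0.3, 0.0]
grip_width: 0.0853
gripper_force: 0.0
t 2.1 tcp [532.4 365.4 299.7] F [ 0.9 -0.3  0. ] w 85.3 g 0.0 toolx yaw 104.49 tilt [-0.0009 -0.0006]
  shift in present axes cm [-6.342e+01 -1.432e+01  2.000e-02] then turn [-0.001  0.     0.009]
  shift in present axes cm [ 0.   0.  27.3] then turn [0. 0. 0.]
```

```bash
R='x'; for i in 1 2 3; do python3 -m crank '[[[-4.2,-0.95,0],[0,0,0]],[[-4.2,-0.95,0],[0,0,0]],[[-4.2,-0.95,0],[0,0,0]],[[-4.2,-0.95,0],[0,0,0]],[[-4.2,-0.95,0],[0,0,0]]]' 5 >/dev/null; done
python3 -m crank '[[[0,0,4],[0,0,0]],[[0,0,4],[0,0,0]],[[0,0,4],[0,0,0]],[[0,0,4],[0,0,0]],[[0,0,2],[0,0,0]]]'
python3 - <<'E'
from h import *
go((.5525,-.2844,.05,104))
grab("top");grab("scene")
for n,u in(("top",1),("scene",1)):
    q=proj(n,monitor.get_obs()["tcp_pos"])[0]; print(n,q)
    u,v=q.astype(int); u=min(max(u,60),500); v=min(max(v,45),375)
    p=np.load(n+".npz")["p"][v-45:v+45,u-60:u+60,::-1]; cv2.imwrite(f"pics/_{n}.png",cv2.resize(p,(400,300),interpolation=cv2.INTER_CUBIC))
cv2.imwrite("pics/c3.png",np.hstack([cv2.imread("pics/_top.png"),cv2.imread("pics/_scene.png")]))
E
```

```text
clock: 4.1
tcp_pos: [0.5542, -0.2785, 0.1163]
orientation: [-1.912, -2.485, 0.002]
contact_force: [-0.2, -0.2, -0.4]
grip_width: 0.0496
gripper_force: 0.0
t 4.1 tcp [ 554.2 -278.5  116.3] F [-0.2 -0.2 -0.4] w 49.6 g 0.0 toolx yaw 104.85 tilt [-0.0053  0.0022]
  shift in present axes cm [-0.55 -0.29  6.63] then turn [-0.005 -0.003  0.015]
top [386.54295974 201.86305689]
scene [157.3285426  232.28017832]
```

View pics/c3.png

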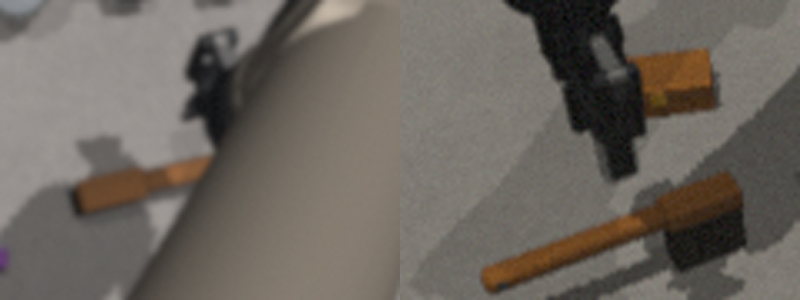

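The gripper stands above the brush handle, and the scene crop shows the fingertip at (620,178) over the handle at (570,250). I'll go down and grip.

```bash
python3 -m crank '[[[-0.5,-0.3,2],[0,0,0.015]],[[0,0,2.5],[0,0,0]],[[0,0,2.5],[0,0,0]],[[0,0,1.9],[0,0,0]],[[0,0,0],[0,0,0]]]' 5
python3 - <<'E'
from h import *
go((.5525,-.2844,.027,104))
E
python3 -m crank '[[[0,0,0],[0,0,0]],[[0,0,0],[0,0,0]],[[0,0,0],[0,0,0]],[[0,0,0],[0,0,0]],[[0,0,0],[0,0,0]]]' 0 80
python3 -m crank '[[[0,0,0],[0,0,0]],[[0,0,-1],[0,0,0]],[[0,0,-2],[0,0,0]],[[0,0,-4],[0,0,0]],[[0,0,-4],[0,0,0]]]'
python3 - <<'E'
from h import *
go()
grab("scene");grab("top")
u,v=proj("scene",monitor.get_obs()["tcp_pos"])[0].astype(int);crop("scene","c4",max(u-70,0),v-60,u+90,v+60,4)
C=cloud("scene");p=np.load("scene.npz")["p"].astype(int);m=(p[...,0]-p[...,2]>35)
t=monitor.get_obs()["tcp_pos"]
m&=(abs(C-t)[...,:2].max(-1)<.13)&(C[...,2]>.06); P=C[m]; print(len(P),np.round(P.min(0),3),np.round(P.max(0),3))
# block/handle top height along handle axis
a=np.array([-np.sin(np.radians(13.9)),np.cos(np.radians(13.9))]); s=(P[:,:2]-t[:2])@a
for k in np.arange(-.08,.10,.02):
    q=P[abs(s-k)<.01]; 
    if len(q): print(round(k,2),len(q),np.round(1000*np.percentile(q[:,2],[10,50,90]),1),np.round(1000*np.median((q[:,:2]-t[:2])@np.array([a[1],-a[0]])),1))
E
```

```text
clock: 4.7
tcp_pos: [0.554, -0.2849, 0.0303]
orientation: [-1.933, -2.473, 0.001]
contact_force: [0.0, 0.5, -0.1]
grip_width: 0.0498
gripper_force: 0.0
t 4.7 tcp [ 554.  -284.9   30.3] F [ 0.   0.5 -0.1] w 49.8 g 0.0 toolx yaw 104.0 tilt [-0.0024  0.0012]
  shift in present axes cm [ 0.08 -0.13  0.33] then turn [-0.002 -0.002 -0.   ]
clock: 5.2
tcp_pos: [0.5558, -0.2865, 0.0329]
orientation: [1.933, 2.473, 0.001]
contact_force: [1.9, -1.6, 7.2]
grip_width: 0.0166
gripper_force: 78.8
clock: 5.7
tcp_pos: [0.5539, -0.285, 0.1423]
orientation: [-1.933, -2.474, 0.001]
contact_force: [1.4, -0.9, -0.6]
grip_width: 0.0162
gripper_force: 78.0
t 5.7 tcp [ 553.9 -285.   142.3] F [ 1.4 -0.9 -0.6] w 16.2 g 78.0 toolx yaw 103.98 tilt [-0.002   0.0007]
572 [ 0.512 -0.362  0.149] [ 0.59  -0.195  0.533]
-0.08 26 [156.  159.  161.2] 4.4
-0.06 78 [155.6 159.7 161.5] 4.8
-0.04 81 [155.9 159.9 161.6] 3.9
-0.02 78 [155.6 160.1 161.4] 4.8
0.0 16 [157.6 160.2 347.2] 1.0
0.02 33 [152.4 159.  161.6] 4.9
0.04 78 [156.5 160.8 162.4] 2.6
0.06 87 [159.9 161.7 163.1] 0.6
0.08 84 [159.3 162.1 163.4] 3.2
```

View pics/c4.png

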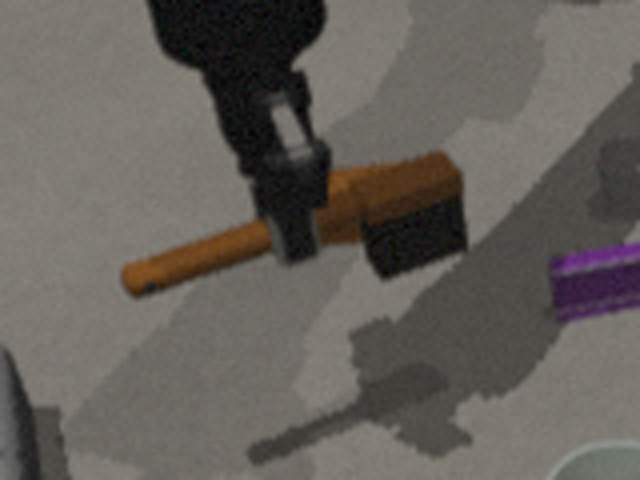

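```bash
python3 -m crank '[[[0,0,-3],[0,0,0]],[[0,0,-3],[0,0,0]],[[0,0,0],[0,0,-0.09]],[[0,0,0],[0,0,-0.09]],[[0,0,0],[0,0,-0.09]]]'
python3 - <<'E'
from h import *
go((.725,.102,.20,88.5),(.725,.102,.115,88.5))
E
```

```text
clock: 6.3
tcp_pos: [0.5544, -0.2849, 0.2011]
orientation: [-1.578, -2.716, -0.0]
contact_force: [0.9, -0.0, -1.5]
grip_width: 0.0161
gripper_force: 78.0
t 6.3 tcp [ 554.4 -284.9  201.1] F [ 0.9 -0.  -1.5] w 16.1 g 78.0 toolx yaw 119.68 tilt [-0.0005  0.0006]
  shift in present axes cm [25.17 33.98  0.13] then turn [-0.    -0.001  0.544]
  shift in present axes cm [0.  0.  8.5] then turn [0. 0. 0.]
```

```bash
python3 -m crank '[[[0,0,0],[0,0,0.136]],[[0,0,0],[0,0,0.136]],[[0,0,0],[0,0,0.136]],[[0,0,0],[0,0,0.136]],[[0,0,0],[0,0,0]]]' >/dev/null
python3 - <<'E'
from h import *
go((.725,.102,.20,88.5),(.725,.102,.115,88.5))
E
```

```text
t 6.8 tcp [ 554.4 -284.9  200.7] F [ 0.  -0.5 -0.3] w 16.3 g 78.1 toolx yaw 88.23 tilt [-0.0013  0.0003]
  shift in present axes cm [39.2  15.86  0.06] then turn [-0.001 -0.    -0.005]
  shift in present axes cm [0.  0.  8.5] then turn [0. 0. 0.]
```

```bash
for i in 1 2; do python3 -m crank '[[[3.9,1.59,0],[0,0,0]],[[3.9,1.59,0],[0,0,0]],[[3.9,1.59,0],[0,0,0]],[[3.9,1.59,0],[0,0,0]],[[3.9,1.59,0],[0,0,0]]]' >/dev/null; done
python3 -m crank '[[[0,0,2],[0,0,0]],[[0,0,2],[0,0,0]],[[0,0,1],[0,0,0]],[[0,0,0],[0,0,0]],[[0,0,0],[0,0,0]]]'
python3 - <<'E'
from h import *
go((.725,.102,.110,88.5))
grab("scene");crop("scene","c5",330,180,490,300,5);
E
```

```text
clock: 8.3
tcp_pos: [0.7255, 0.099, 0.1518]
orientation: [2.254, 2.188, 0.0]
contact_force: [0.3, 1.0, -0.1]
grip_width: 0.0165
gripper_force: 78.2
t 8.3 tcp [725.5  99.  151.8] F [ 0.3  1.  -0.1] w 16.5 g 78.2 toolx yaw 88.3 tilt [0.0003 0.    ]
  shift in present axes cm [ 0.3  -0.06  4.18] then turn [ 0.    -0.    -0.003]
```

View pics/c5.png

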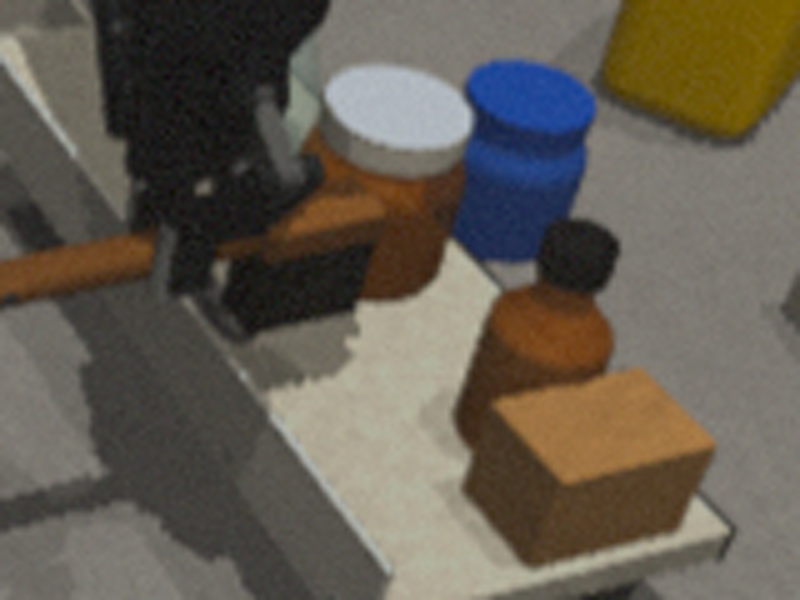

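The brush head hangs behind the lip, clear of the jar. Piece B peeks out at (235,315), on the robot side of the brush, so I can lower the brush beyond it.

```bash
python3 -m crank '[[[0.3,0.4,1],[0,0,0]],[[0,0,1],[0,0,0]],[[0,0,1],[0,0,0]],[[0,0,1],[0,0,0]],[[0,0,0],[0,0,0]]]'
python3 -m crank '[[[0,0,0.2],[0,0,0]],[[0,0,0],[0,0,0]]]'
python3 -m crank '[[[0,0,0.2],[0,0,0]],[[0,0,0],[0,0,0]]]'
```

```text
clock: 8.85
tcp_pos: [0.7284, 0.1022, 0.1092]
orientation: [-2.254, -2.187, 0.004]
contact_force: [-0.2, -0.7, -0.9]
grip_width: 0.0163
gripper_force: 78.1
clock: 9.05
tcp_pos: [0.7294, 0.1024, 0.1092]
orientation: [-2.254, -2.188, 0.0]
contact_force: [1.2, -0.7, -1.3]
grip_width: 0.0163
gripper_force: 78.1
clock: 9.25
tcp_pos: [0.7299, 0.1022, 0.1081]
orientation: [2.254, 2.187, 0.001]
contact_force: [-0.7, -1.3, 2.6]
grip_width: 0.0164
gripper_force: 78.7
```

```bash
for i in 1 2 3; do python3 -m crank '[[[0,-0.8,0],[0,0,0]],[[0,-0.8,0],[0,0,0]],[[0,-0.8,0],[0,0,0]],[[0,-0.8,0],[0,0,0]],[[0,-0.8,0],[0,0,0]]]' | grep -E "tcp|contact"; done
python3 - <<'E'
from h import *
go((.60,.1055,.108,88.5),(.44,.110,.108,88.5))
grab("scene");a=np.load("scene.npz")["p"][150:270,300:460,::-1];a=cv2.resize(a,None,fx=4,fy=4,interpolation=cv2.INTER_CUBIC);cv2.imwrite("pics/c6.png",a)
E
```

```text
tcp_pos: [0.6895, 0.1038, 0.108]
contact_force: [3.6, 0.3, 3.4]
tcp_pos: [0.6496, 0.1049, 0.1079]
contact_force: [4.9, -0.6, 5.5]
tcp_pos: [0.6097, 0.1061, 0.1078]
contact_force: [4.5, -0.0, 6.2]
t 10.75 tcp [609.7 106.1 107.8] F [ 4.5 -0.   6.2] w 16.1 g 78.9 toolx yaw 88.27 tilt [0.0019 0.0003]
  shift in present axes cm [-0.09 -0.97 -0.02] then turn [ 0.002 -0.    -0.004]
  shift in present axes cm [  0.03 -16.01   0.  ] then turn [0. 0. 0.]
```

View pics/c6.png

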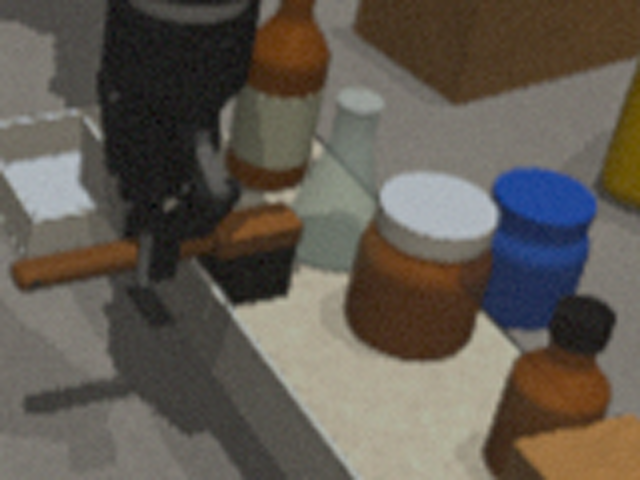

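The strip behind the brush (250–340, 310–450) is clear, and all the pieces are ahead of it. I'll carry on to the near end.

```bash
for i in 1 2 3; do python3 -m crank '[[[0,-0.8,0],[0,0,0]],[[0,-0.8,0],[0,0,0]],[[0,-0.8,0],[0,0,0]],[[0,-0.8,0],[0,0,0]],[[0,-0.8,0],[0,0,0]]]' | grep -E "tcp|contact"; done
python3 -m crank '[[[0,-0.8,0],[0,0,0]],[[0,-0.8,0],[0,0,0]],[[0,-0.8,0],[0,0,0]],[[0,-0.8,0],[0,0,0]],[[0,-0.8,0],[0,0,0]]]'
python3 -m crank '[[[0,-0.8,0],[0,0,0]],[[0,-0.6,0],[0,0,0]],[[0,0,0],[0,0,0]],[[0,0,0],[0,0,0]]]'
python3 - <<'E'
from h import *
go()
grab("scene");grab("top")
a=np.load("scene.npz")["p"][150:270,260:420,::-1];b=np.load("top.npz")["p"][180:300,140:300,::-1]
cv2.imwrite("pics/c7.png",np.hstack([cv2.resize(x,(400,300),interpolation=cv2.INTER_CUBIC) for x in(a,b)]))
E
```

```text
tcp_pos: [0.5697, 0.1073, 0.1078]
contact_force: [4.7, -0.8, 5.6]
tcp_pos: [0.5298, 0.1085, 0.1078]
contact_force: [5.7, 0.4, 5.7]
tcp_pos: [0.4899, 0.1098, 0.1077]
contact_force: [4.1, -0.7, 5.5]
clock: 12.8
tcp_pos: [0.4498, 0.111, 0.1076]
orientation: [2.254, 2.187, 0.003]
contact_force: [3.2, 0.5, 6.5]
grip_width: 0.0163
gripper_force: 79.0
clock: 13.2
tcp_pos: [0.4339, 0.111, 0.1066]
orientation: [-2.252, -2.188, 0.004]
contact_force: [0.7, -0.3, -0.4]
grip_width: 0.016
gripper_force: 78.1
t 13.2 tcp [433.9 111.  106.6] F [ 0.7 -0.3 -0.4] w 16.0 g 78.1 toolx yaw 88.33 tilt [-0.0029 -0.0008]
```

View pics/c7.png

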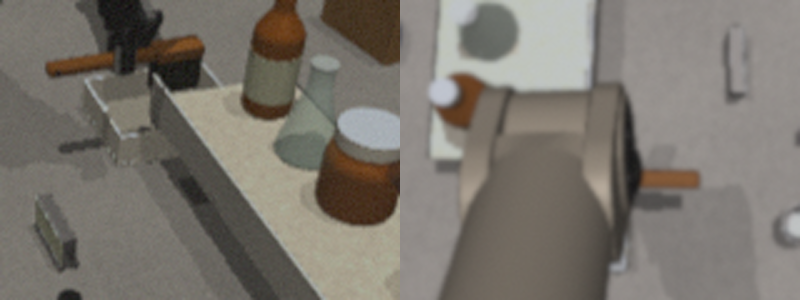

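The strip is clear and the wrist force fell to zero as the bristles left the board edge. I'll check the tray once the arm is out of the way. Now I'll set the brush back on the bench where it stood.

```bash
python3 -m crank '[[[0,0,-2],[0,0,0]],[[0,0,-2],[0,0,0]],[[0,0,-2],[0,0,0]],[[0,0,-2],[0,0,0]],[[0,0,0],[0,0,0]]]' >/dev/null
for i in 1 2; do python3 -m crank '[[[-3.9,1.31,0],[0,0,0]],[[-3.9,1.31,0],[0,0,0]],[[-3.9,1.31,0],[0,0,0]],[[-3.9,1.31,0],[0,0,0]],[[-3.9,1.31,0],[0,0,0]]]' >/dev/null; done
python3 -m crank '[[[0,0,3],[0,0,0]],[[0,0,3],[0,0,0]],[[0,0,3],[0,0,0]],[[0,0,2],[0,0,0]],[[0,0,0],[0,0,0]]]'
python3 - <<'E'
from h import *
go((.554,-.285,.034,88.5))
grab("top");grab("scene");crop("top","c8",160,220,270,302,7)
C=cloud("top");m=(C[...,0]>.35)&(C[...,0]<.44)&(C[...,1]>.12)&(C[...,1]<.245)&(C[...,2]<.03);print(m.sum())
E
```

```text
clock: 15.3
tcp_pos: [0.5521, -0.2812, 0.0729]
orientation: [-2.25, -2.183, 0.005]
contact_force: [-0.8, -0.4, -1.4]
grip_width: 0.016
gripper_force: 78.1
t 15.3 tcp [ 552.1 -281.2   72.9] F [-0.8 -0.4 -1.4] w 16.0 g 78.1 toolx yaw 88.28 tilt [-0.0071  0.0027]
  shift in present axes cm [-0.39  0.23  3.89] then turn [-0.007 -0.003 -0.004]
1308
```

View pics/c8.png

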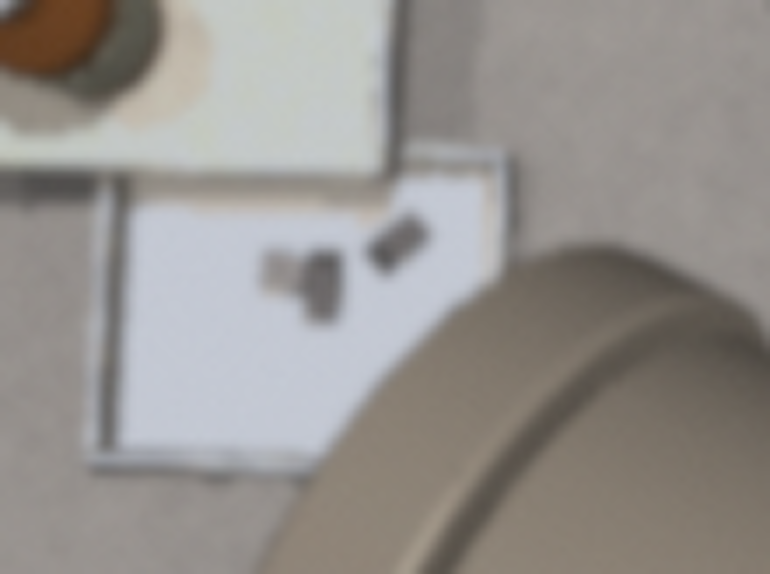

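All three pieces are in the tray, at (280,270), (322,285) and (398,243). I'll set the brush down.

```bash
python3 -m crank '[[[0,0,1.5],[0,0,0]],[[0,0,1.2],[0,0,0]],[[0,0,0.8],[0,0,0]],[[0,0,0.2],[0,0,0]],[[0,0,0],[0,0,0]]]' | grep -E "tcp|contact"
python3 -m crank '[[[0,0,0.2],[0,0,0]],[[0,0,0],[0,0,0]],[[0,0,0.1],[0,0,0]],[[0,0,0],[0,0,0]]]' | grep -E "tcp|contact"
```

```text
tcp_pos: [0.5546, -0.2825, 0.0399]
contact_force: [0.3, -0.1, -1.0]
tcp_pos: [0.5549, -0.2825, 0.0374]
contact_force: [-0.4, -0.4, -1.3]
```

```bash
python3 -m crank '[[[0,0,0.2],[0,0,0]],[[0,0,0],[0,0,0]],[[0,0,0.1],[0,0,0]],[[0,0,0],[0,0,0]]]' | grep -E "tcp|contact"
python3 -m crank '[[[0,0,0.1],[0,0,0]],[[0,0,0],[0,0,0]]]' | grep -E "tcp|contact"
```

```text
tcp_pos: [0.5548, -0.2825, 0.0342]
contact_force: [-0.3, -0.1, -1.2]
tcp_pos: [0.5549, -0.2826, 0.0333]
contact_force: [0.2, 0.0, 0.1]
```

```bash
python3 -m crank '[[[0,0,0.05],[0,0,0]],[[0,0,0],[0,0,0]],[[0,0,0],[0,0,0]],[[0,0,0],[0,0,0]],[[0,0,0],[0,0,0]]]' 5 
python3 -m crank '[[[0,0,-2],[0,0,0]],[[0,0,-3],[0,0,0]],[[0,0,-4],[0,0,0]],[[0,0,-4],[0,0,0]],[[0,0,0],[0,0,0]]]' 4
python3 - <<'E'
from h import *
print(np.round(monitor.get_obs()["joints"],2))
grab("scene");grab("top")
for n in("scene","top"):
    C=cloud(n);m=(abs(C[...,0]-.555)<.05)&(abs(C[...,1]+.28)<.12)&(C[...,2]>.035)&(C[...,2]<.07);P=C[m];print(n,m.sum(),cv2.minAreaRect((P[:,:2]*1000).astype(np.float32)),np.percentile(P[:,2],[10,50,95]))
go((.5625,-.0049,.15,-1.5),(.5625,-.0049,.15,178.5))
E
```

```text
clock: 17.4
tcp_pos: [0.5549, -0.2825, 0.0328]
orientation: [2.254, 2.188, 0.0]
contact_force: [-0.9, 0.3, 0.3]
grip_width: 0.0504
gripper_force: 0.0
clock: 17.9
tcp_pos: [0.5575, -0.2848, 0.1683]
orientation: [2.249, 2.181, 0.006]
contact_force: [0.9, -0.9, -1.0]
grip_width: 0.0401
gripper_force: 0.0
[-0.16  0.56  0.75  1.78 -0.45  0.97  0.74]
scene 790 ((558.2122802734375, -276.99786376953125), (171.89254760742188, 27.47567367553711), 89.64183807373047) [0.04252981 0.05108983 0.05392643]
top 330 ((554.716552734375, -243.5994873046875), (25.270427703857422, 102.86095428466797), 0.36823180317878723) [0.05048357 0.05338542 0.0567786 ]
t 18.0 tcp [ 555.3 -282.6  163.7] F [ 0.3  0.7 -0.2] w 39.6 g 0.0 toolx yaw 88.29 tilt [ 0.0021 -0.0002]
  shift in present axes cm [27.78 -0.12  1.36] then turn [ 0.002 -0.002  1.567]
  shift in present axes cm [0. 0. 0.] then turn [ 0.     0.    -3.142]
```

The brush stands level on the bench. Next I'll go over the holder.

```bash
python3 -m crank '[[[4.6,0,0],[0,0,0]],[[4.6,0,0],[0,0,0]],[[4.6,0,0],[0,0,0]],[[4.6,0,0],[0,0,0]],[[4.6,0,0],[0,0,0]]]' >/dev/null
python3 -m crank '[[[4.6,0,0],[0,0,0]],[[0,0,0],[0,0,0.142]],[[0,0,0],[0,0,0.142]],[[0,0,0],[0,0,0.142]],[[0,0,0],[0,0,0.142]]]' >/dev/null
python3 -m crank '[[[0,0,0],[0,0,0.142]],[[0,0,0],[0,0,0.142]],[[0,0,0],[0,0,0.142]],[[0,0,0],[0,0,0.142]],[[0,0,0],[0,0,0.142]]]' >/dev/null
python3 -m crank '[[[0,0,0],[0,0,0.142]],[[0,0,0],[0,0,0.142]],[[0,0,0],[0,0,0]],[[0,0,0],[0,0,0]]]'
python3 - <<'E'
from h import *
grab("scene")
print(np.round(monitor.get_obs()["joints"],2))
for n in("scene","top"):
    C=cloud(n); m=(abs(C[...,0]-.563)<.06)&(abs(C[...,1]+.005)<.025)&(C[...,2]>.034)&(C[...,2]<.05)
    P=C[m][:,:2]*1000
    e,w=np.linalg.eigh(np.cov(P.T)); w=w[:,1]; print(n,len(P),"yaw",np.degrees(np.arctan(w[1]/w[0])),cv2.minAreaRect(P.astype(np.float32)),P.mean(0))
go((.5625,-.0049,.02,-1.5))
E
```

```text
clock: 19.9
tcp_pos: [0.5624, -0.0067, 0.1618]
orientation: [3.14, -0.028, -0.003]
contact_force: [-0.4, -0.2, 0.2]
grip_width: 0.0401
gripper_force: 0.0
[-0.91  0.67  1.18  1.94 -0.73  1.04 -0.99]
scene 148 yaw 1.7320797007400395 ((565.187744140625, -4.991833686828613), (72.72443389892578, 16.258193969726562), 0.8619818091392517) [568.20899436  -5.30840484]
top 160 yaw -0.39978696890466947 ((562.11181640625, -4.92285680770874), (70.12727355957031, 13.114803314208984), 0.05202941223978996) [561.36594782  -4.90456878]
t 19.95 tcp [562.6  -6.7 162.1] F [ 0.5 -0.2  0.9] w 40.2 g 0.0 toolx yaw -1.03 tilt [-0.0013 -0.0005]
  shift in present axes cm [ 0.   -0.18 14.21] then turn [0.001 0.001 0.008]
```

```bash
python3 -m crank '[[[0,-0.2,4],[0,0,-0.02]],[[0,0,4],[0,0,0]],[[0,0,3],[0,0,0]],[[0,0,2],[0,0,0]],[[0,0,1],[0,0,0]]]' >/dev/null
python3 -m crank '[[[0,0,0],[0,0,0]],[[0,0,0.2],[0,0,0]],[[0,0,0],[0,0,0]]]'
python3 -m crank '[[[0,0,0],[0,0,0]],[[0,0,0],[0,0,0]],[[0,0,0],[0,0,0]],[[0,0,0],[0,0,0]],[[0,0,0],[0,0,0]]]' 0 80
python3 - <<'E'
from h import *
go((.5625,-.0049,.02,-1.5))
E
```

```text
clock: 20.75
tcp_pos: [0.5639, -0.0047, 0.0217]
orientation: [-3.141, 0.001, -0.003]
contact_force: [-0.8, -0.2, 0.4]
grip_width: 0.0403
gripper_force: 0.0
clock: 21.25
tcp_pos: [0.5636, -0.0045, 0.0216]
orientation: [-3.141, 0.002, -0.002]
contact_force: [-2.3, 1.2, 6.4]
grip_width: 0.0121
gripper_force: 79.1
t 21.25 tcp [563.6  -4.5  21.6] F [-2.3  1.2  6.4] w 12.1 g 79.1 toolx yaw -0.07 tilt [0.0011 0.0006]
  shift in present axes cm [-0.11  0.04  0.16] then turn [-0.001 -0.001  0.025]
```

```bash
python3 -m crank '[[[0,0,-1],[0,0,0]],[[0,0,-3],[0,0,0]],[[0,0,-4],[0,0,0]],[[0,0,-4],[0,0,0]],[[0,0,-2.5],[0,0,0.028]]]' | grep -E "grip"
python3 - <<'E'
from h import *
go((.6633,.1365,.16,-1.6))
E
```

```text
grip_width: 0.012
gripper_force: 78.3
t 21.75 tcp [563.8  -5.2 169. ] F [ 0.1 -0.7 -1.6] w 12.0 g 78.3 toolx yaw -1.74 tilt [0.0026 0.0002]
  shift in present axes cm [  9.52 -14.47   0.93] then turn [-0.    -0.003 -0.002]
```

```bash
python3 -m crank '[[[2.4,-3.6,0],[0,0,0]],[[2.4,-3.6,0],[0,0,0]],[[2.4,-3.6,0],[0,0,0]],[[2.3,-3.6,0],[0,0,0]],[[0,0,1.2],[0,0,0]]]' >/dev/null
python3 -m crank '[[[0,0,0.8],[0,0,0]],[[0,0,0],[0,0,0]],[[0,0,0],[0,0,0]]]' >/dev/null
python3 - <<'E'
from h import *
go((.6633,.1365,.145,-1.6))
grab("scene");grab("top")
a=np.load("scene.npz")["p"][185:260,340:440,::-1];b=np.load("top.npz")["p"][115:190,165:265,::-1]
cv2.imwrite("pics/c9.png",np.hstack([cv2.resize(x,(400,300),interpolation=cv2.INTER_CUBIC) for x in(a,b)]))
for n in("scene","top"):
    C=cloud(n); t=monitor.get_obs()["tcp_pos"]; 
    for z0,z1 in((.122,.14),(.14,.17)):
        m=(abs(C[...,0]-t[0])<.05)&(abs(C[...,1]-t[1])<.02)&(C[...,2]>z0)&(C[...,2]<z1);P=C[m]*1000
        if len(P)>5:
            print(n,z0,len(P),np.round(np.percentile(P,[3,50,97],axis=0),1).tolist())
E
```

```text
t 22.55 tcp [661.7 134.8 146.1] F [ 0.4 -1.  -0. ] w 11.9 g 78.3 toolx yaw -1.83 tilt [-0.0004 -0.0005]
  shift in present axes cm [ 0.16 -0.18  0.11] then turn [ 0.     0.    -0.004]
scene 0.122 153 [[630.2, 125.2, 125.1], [674.3, 127.2, 131.8], [697.6, 140.8, 139.6]]
scene 0.14 289 [[632.3, 116.0, 141.6], [676.9, 128.0, 160.1], [698.1, 151.3, 169.0]]
top 0.122 21 [[626.0, 126.8, 126.5], [631.8, 127.4, 131.3], [651.7, 142.2, 139.0]]
top 0.14 135 [[626.2, 117.7, 142.2], [642.6, 134.0, 165.2], [658.7, 145.1, 168.4]]
```

View pics/c9.png

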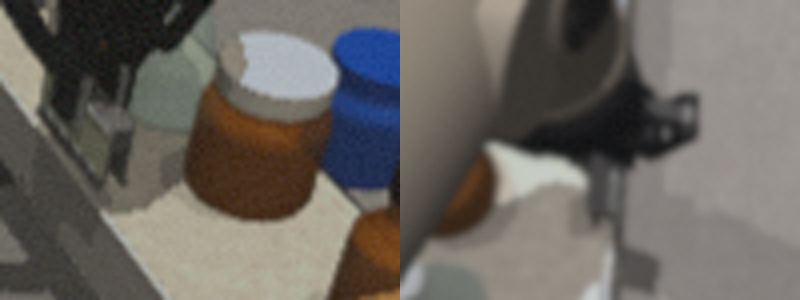

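The scene crop shows the holder at (105,130) above the lip with its card facing out, in front of the jar. I'll nudge it and go down onto the lip in small steps.

```bash
python3 -m crank '[[[0.1,-0.13,0.5],[0,0,-0.004]],[[0,0,0.8],[0,0,0]],[[0,0,0],[0,0,0]]]' | grep -E "tcp|contact"
python3 -m crank '[[[0,0,0.3],[0,0,0]],[[0,0,0],[0,0,0]]]' | grep -E "tcp|contact"
python3 -m crank '[[[0,0,0.3],[0,0,0]],[[0,0,0],[0,0,0]]]' | grep -E "tcp|contact"
python3 -m crank '[[[0,0,0.2],[0,0,0]],[[0,0,0],[0,0,0]]]' | grep -E "tcp|contact"
```

```text
tcp_pos: [0.6625, 0.138, 0.1313]
contact_force: [0.0, 0.5, -0.7]
tcp_pos: [0.6631, 0.1378, 0.1293]
contact_force: [-0.4, 0.9, -1.0]
tcp_pos: [0.6632, 0.1379, 0.1265]
contact_force: [-0.3, 0.2, -0.2]
tcp_pos: [0.6633, 0.1378, 0.1246]
contact_force: [-0.4, -0.4, -0.9]
```

```bash
python3 -m crank '[[[0,0,0.4],[0,0,0]],[[0,0,0],[0,0,0]]]' | grep -E "tcp|contact"
python3 -m crank '[[[0,0.15,0],[0,0,0]],[[0,0,0],[0,0,0]]]' | grep -E "tcp|contact"
python3 -m crank '[[[0,0.1,0],[0,0,0]],[[0,0,0],[0,0,0]]]' | grep -E "tcp|contact"
```

```text
tcp_pos: [0.663, 0.1379, 0.1202]
contact_force: [-0.2, -0.6, -0.6]
tcp_pos: [0.6633, 0.1359, 0.1209]
contact_force: [0.6, -0.3, -0.5]
tcp_pos: [0.6633, 0.135, 0.1209]
contact_force: [0.7, -0.5, -0.5]
```

```bash
python3 -m crank '[[[0,0.1,0],[0,0,0]],[[0,0,0],[0,0,0]]]' | grep -E "tcp|contact"
python3 -m crank '[[[0,0.1,0],[0,0,0]],[[0,0,0],[0,0,0]]]' | grep -E "tcp|contact"
python3 -m crank '[[[0,0.1,0],[0,0,0]],[[0,0,0],[0,0,0]]]' | grep -E "tcp|contact"
```

```text
tcp_pos: [0.6633, 0.1342, 0.1209]
contact_force: [0.3, 0.1, -1.5]
tcp_pos: [0.6633, 0.134, 0.1208]
contact_force: [0.1, 2.1, 0.2]
tcp_pos: [0.6633, 0.1338, 0.1208]
contact_force: [-0.7, 5.2, 0.5]
```

The lip is between the legs: contact came at y≈134.1 with a +y reaction, so the centre is about 136.1. I'll centre it and push down.

```bash
python3 -m crank '[[[-0.05,-0.26,0],[0,0,0]],[[0,0,0],[0,0,0]]]' | grep -E "tcp|contact"
python3 -m crank '[[[0,0,0.5],[0,0,0]],[[0,0,0.5],[0,0,0]],[[0,0,0.5],[0,0,0]],[[0,0,0.3],[0,0,0]],[[0,0,0],[0,0,0]]]' | grep -E "tcp|contact"
python3 - <<'E'
from h import *
go()
E
```

```text
tcp_pos: [0.6626, 0.1343, 0.1208]
contact_force: [-0.9, -0.2, -0.7]
tcp_pos: [0.6623, 0.1347, 0.1019]
contact_force: [1.0, 1.2, -1.2]
t 25.45 tcp [662.3 134.7 101.9] F [ 1.   1.2 -1.2] w 12.4 g 78.3 toolx yaw -1.46 tilt [-0.0013 -0.0004]
```

```bash
python3 -m crank '[[[0,-0.12,0.1],[0,0,0]],[[0,0,0],[0,0,0]]]' | grep -E "tcp|contact"
python3 -m crank '[[[0,0,0.1],[0,0,0]],[[0,0,0],[0,0,0]]]' | grep -E "tcp|contact"
python3 -m crank '[[[0,0,0.1],[0,0,0]],[[0,0,0],[0,0,0]]]' | grep -E "tcp|contact"
```

```text
tcp_pos: [0.6627, 0.1359, 0.1017]
contact_force: [0.0, 0.4, 0.1]
tcp_pos: [0.6628, 0.136, 0.1008]
contact_force: [-0.2, 0.2, 0.3]
tcp_pos: [0.6629, 0.136, 0.1]
contact_force: [-0.1, 0.1, 0.5]
```

```bash
for i in 1 2 3; do python3 -m crank '[[[0,0,0.1],[0,0,0]],[[0,0,0],[0,0,0]]]' | grep -E "tcp|contact"; done
```

```text
tcp_pos: [0.663, 0.136, 0.0999]
contact_force: [-2.5, 0.7, 7.8]
tcp_pos: [0.663, 0.136, 0.0999]
contact_force: [-7.0, 1.5, 14.3]
tcp_pos: [0.663, 0.136, 0.0999]
contact_force: [-9.7, 0.8, 19.9]
```

Home: z stopped at 99.9 mm against the 99.6 mm predicted. I'll ease back to about a kilogram and verify with a picture.

```bash
python3 -m crank '[[[-0.05,0,-0.1],[0,0,0]],[[0,0,0],[0,0,0]],[[0,0,0],[0,0,0]],[[0,0,0],[0,0,0]],[[0,0,0],[0,0,0]]]'
python3 - <<'E'
from h import *
go()
grab("scene");a=np.load("scene.npz")["p"][180:270,330:450,::-1];cv2.imwrite("pics/c10.png",cv2.resize(a,None,fx=6,fy=6,interpolation=cv2.INTER_CUBIC))
C=cloud("scene");t=monitor.get_obs()["tcp_pos"];m=(abs(C[...,0]-t[0])<.05)&(abs(C[...,1]-.128)<.006)&(C[...,2]>.085)&(C[...,2]<.112);P=C[m]*1000;print(np.percentile(P,[3,50,97],axis=0).round(1))
m=(C[...,0]>.6)&(C[...,0]<.72)&(C[...,1]>.2)&(C[...,1]<.29)&(C[...,2]>.15)&(C[...,2]<.17);P=(C[m]*1000)[:,:2];print(cv2.minAreaRect(P.astype(np.float32)))
E
```

```text
clock: 27.15
tcp_pos: [0.6629, 0.136, 0.0999]
orientation: [-3.14, 0.04, -0.002]
contact_force: [-3.5, 0.8, 13.7]
grip_width: 0.0123
gripper_force: 80.1
t 27.15 tcp [662.9 136.   99.9] F [-3.5  0.8 13.7] w 12.3 g 80.1 toolx yaw -1.46 tilt [0.0015 0.0011]
[[631.2 124.1  86.1]
 [683.3 128.4  97.9]
 [709.6 133.7 110. ]]
((668.3871459960938, 247.05682373046875), (61.49225616455078, 61.96074295043945), 65.5916748046875)
```

View pics/c10.png

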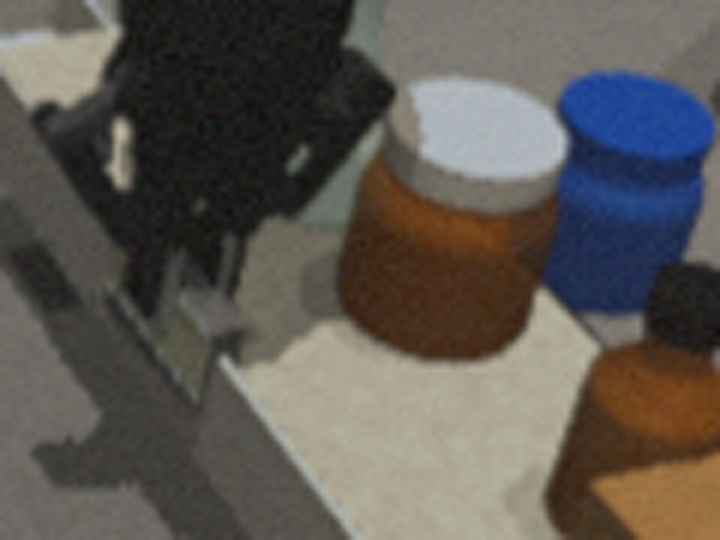

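The holder sits astride the lip at (190,340), card to the front and bridge on the lip top. The jar has not moved. I'll trim the push slightly and hand in.

```bash
python3 -m crank '[[[0,0,-0.03],[0,0,0]],[[0,0,0],[0,0,0]],[[0,0,0],[0,0,0]],[[0,0,0],[0,0,0]],[[0,0,0],[0,0,0]]]' && python3 -c "
from h import *
go();print(r.hand_in())"
```

```text
clock: 27.7
tcp_pos: [0.6629, 0.136, 0.0999]
orientation: [-3.14, 0.04, -0.002]
contact_force: [-3.3, 0.5, 10.6]
grip_width: 0.0125
gripper_force: 80.0
t 27.7 tcp [662.9 136.   99.9] F [-3.3  0.5 10.6] w 12.5 g 80.0 toolx yaw -1.45 tilt [0.0015 0.0009]
the job is handed in; nothing more can be done
None
```

The job is handed in at 27.7 s: all three pieces are in the tray, the brush stands on the bench, and the new holder is fully home on the lip in front of the jar, card to the front, still held down with about 10.6 N.

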